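# Hang the bearing plate level on the necked peg to drain

### The job

Take the bearing plate that stands in the front slot of the white drain block, pick out the one of its five holes from which it will hang level, and hang it by that hole on the stand's peg, so that it rests down in the narrow neck between the peg's head and its collar and drains evenly. The peg is clamped somewhere along the slot to the left of the column, so find it and feel the hole on gently, without pressing hard on the peg or the stand, and let go with the plate hanging still. Leave the other plate in its slot and do not disturb the things lying around.

Things in the scene. Friction and masses are not known exactly. Their poses are not given: they have to be found in the camera images.
- plate_a: 8 mm aluminium bearing plate, uniform, 0.2 to 0.45 kg, upright in a slot of the block. Origin: middle of the leg's lower edge; z up the leg, y to the left along the top strip, x through the thickness to the far face. Strip 150 x 36 mm (z 112 to 148) on one leg 60 mm wide, 112 mm long, with a 26 mm bore at y 0, z 48. Plain L: leg at the strip's left end; strip from y +30 to -120 mm.
- plate_b: 8 mm aluminium bearing plate, uniform, 0.2 to 0.45 kg, upright in a slot of the block. Origin: middle of the leg's lower edge; z up the leg, y to the left along the top strip, x through the thickness to the far face. Strip 150 x 36 mm (z 112 to 148) on one leg 60 mm wide, 112 mm long, with a 26 mm bore at y 0, z 48. Leg set in from the strip's right end; strip from y +97 to -53 mm.
- drain_block: White plastic block, 150 (x) x 110 (y) mm, top face 42 mm above the bench, in a low steel drip tray 180 x 140 mm; fixed; origin under its centre on the bench. Two slots along its y, 90 mm apart, each 10.5 mm wide, 66 mm long and 28 mm deep, hold one plate each; which plate is in which slot varies.
- front_slot (a point): Centre of the floor of the slot nearer the robot, 14 mm above the bench; axes as the block.
- back_slot (a point): Centre of the floor of the slot farther from the robot, 14 mm above the bench; axes as the block.
- stand: Fixed hanging stand: 12 mm base plate 130 mm wide from x -105 to +45 mm, 30 mm square column 241 mm tall with its front face at x 0, crosshead 34 mm high from y -22 to +48 mm with its front face at x -14 mm. Origin on the bench under the middle of the column's front face. One level steel peg points out of the crosshead along the stand's -x, to the robot, 205 mm above the bench.
- neck_ref (a point): Point straight in front of the column's middle at the peg's true height and at the true distance (stand's x) of the middle of its neck; axes as the stand. The peg itself is not measured: it is clamped by hand in a slot across the crosshead, anywhere from 4 to 26 mm to the left (+y) of this point, and does not give way. A plate resting in the neck has its hole's centre 2.75 mm below it.
- collar_ref (a point): As neck_ref, but at the collar's front face, 5.5 mm behind neck_ref along the stand's x. Collar 18 mm diameter, 4 mm thick; behind it a 10 mm shank to the crosshead. In front of it the neck, 5 mm diameter, 11 mm long.
- tip_ref (a point): As neck_ref, but at the peg's flat end, 23.5 mm in front of neck_ref along the stand's -x. The peg's head is 8.5 mm in diameter and 18 mm long from this end to the neck, with a 1.5 mm chamfer at 45 degrees round the end.
- plate_a_hole1 (a point): Centre of hole 1 of plate_a, middle of the thickness, counted from the left end of the strip as seen from the robot: a 10.5 mm through hole 20 mm below the top edge (z 128 mm), at y +5.0 mm of the plate; holes are 25 mm apart.
- plate_a_hole2 (a point): Centre of hole 2 of plate_a, middle of the thickness, counted from the left end of the strip as seen from the robot: a 10.5 mm through hole 20 mm below the top edge (z 128 mm), at y -20.0 mm of the plate; holes are 25 mm apart.
- plate_a_hole3 (a point): Centre of hole 3 of plate_a, middle of the thickness, counted from the left end of the strip as seen from the robot: a 10.5 mm through hole 20 mm below the top edge (z 128 mm), at y -45.0 mm of the plate; holes are 25 mm apart.
- plate_a_hole4 (a point): Centre of hole 4 of plate_a, middle of the thickness, counted from the left end of the strip as seen from the robot: a 10.5 mm through hole 20 mm below the top edge (z 128 mm), at y -70.0 mm of the plate; holes are 25 mm apart.
- plate_a_hole5 (a point): Centre of hole 5 of plate_a, middle of the thickness, counted from the left end of the strip as seen from the robot: a 10.5 mm through hole 20 mm below the top edge (z 128 mm), at y -95.0 mm of the plate; holes are 25 mm apart.
- plate_b_hole1 (a point): Centre of hole 1 of plate_b, middle of the thickness, counted from the left end of the strip as seen from the robot: a 10.5 mm through hole 20 mm below the top edge (z 128 mm), at y +59.8 mm of the plate; holes are 25 mm apart.
- plate_b_hole2 (a point): Centre of hole 2 of plate_b, middle of the thickness, counted from the left end of the strip as seen from the robot: a 10.5 mm through hole 20 mm below the top edge (z 128 mm), at y +34.8 mm of the plate; holes are 25 mm apart.
- plate_b_hole3 (a point): Centre of hole 3 of plate_b, middle of the thickness, counted from the left end of the strip as seen from the robot: a 10.5 mm through hole 20 mm below the top edge (z 128 mm), at y +9.8 mm of the plate; holes are 25 mm apart.
- plate_b_hole4 (a point): Centre of hole 4 of plate_b, middle of the thickness, counted from the left end of the strip as seen from the robot: a 10.5 mm through hole 20 mm below the top edge (z 128 mm), at y -15.2 mm of the plate; holes are 25 mm apart.
- plate_b_hole5 (a point): Centre of hole 5 of plate_b, middle of the thickness, counted from the left end of the strip as seen from the robot: a 10.5 mm through hole 20 mm below the top edge (z 128 mm), at y -40.2 mm of the plate; holes are 25 mm apart.
- pliers: Loose bystander on the bench: red-handled pliers, 171 mm long; origin under its middle.
- wrench: Loose bystander on the bench: combination wrench, 154 mm long; origin under its middle.
- tape_measure: Loose bystander on the bench: tape measure, 58 x 74 x 35 mm; origin under its middle.
- bearing: Loose bystander on the bench: ball bearing, 40 mm across, 14 mm high; origin under its middle.
- bush: Loose bystander on the bench: flanged guide bush, 42 mm across, 45 mm high; origin under its middle.

How it is judged:
By the outcome, as a careful person would: the job done as asked, in the order asked, and still so for the second after the job is handed in, with the robot touching nothing.
It also fails if it takes over 51 s, if anything falls off the work surface, if the arm or the gripper's body presses on something with over 40 N, if the wrist force passes 120 N, or if a joint passes its speed limit or range.

### The arm

A 6-joint arm with a two-finger parallel gripper is mounted at the origin on a cart in front of the work surface, level with it; the furniture and walls round the work are solid. World frame = base frame: x ahead of the robot, y to its left, z up, the work surface at z = 0. Lengths are in mm, angles in rad, forces in N, time in s.
With the tool pointing down it reaches from about 275 to 725 mm from the base axis. Payload 15.9 kg.
Tool frame: the origin (TCP) lies where the fingers leave the gripper's body, on its centre line; the fingertips stand 73 mm ahead of it and the grasp point (between the pads) lies 54 mm ahead of it (env.tip_reach is the distance from the TCP to the fingertips, in mm); z points along the fingers, y is the line along which they close (so a half turn about z gives the same grasp; the last joint's range is limited). The gripper opens to 85 mm and grips with 20 to 120 N. Pads are 22 mm wide; open, the fingers measure 114 mm over their backs; the gripper's body (76 mm by 85 mm) begins 54 mm behind the grasp point. The pads swing forward as they close: fully open they stand 13 mm farther back than shut.
Start: joints at [1.109, 0.213, -0.034, 1.323, 0, 1.571], TCP at [222.772, 447.614, 303.906] pointing down, gripper open.
Joint ranges: [-2.98, 2.98], [-0.74, 1.72], [-1.14, 1.35], [-2.1, 2.04], [-1.57, 1.44], [-3.14, 3.14]. Speed limits (rad/s): [1.89, 1.89, 2.39, 2.57, 3.14, 3.14].

### API

Orientations are given as a unit quaternion [w, x, y, z].
In Python, from bench import sensors, imaging, sign_off, env gives the robot as it stands.
- The arm moves only by the tool jog_arm, never from a script. Its argument "rows" is a list of rows, each a list of 7 numbers: the turn, a rotation vector about the world's x, y, z in units of 5 degrees (1.0 is 5 degrees), then the shift along the world's x, y, z in units of 150 mm (1.0 is 150 mm), then the closure, from 0 (fully open) to 1 (shut). In form: [[wx, wy, wz, tx, ty, tz, hand], ...]. A call has 1 to 12 rows; each row shifts and turns the commanded pose from where the row before left it; what a row does not reach is not made up. A row lasts 1/12 s, in which the tool goes at most 41.7 mm and 7.16 degrees, less where a joint would pass 70% of its speed; a pose out of reach is approached as far as the arm can. A call with a number of a shift or a turn outside -1 to 1 is refused whole. A call with a gripper value outside its range is refused whole. The fingers move at their own pace and stop on an object; "squeeze" is the grip in N (left out, the last holds). Time passes only in rows, so rows that do not move let the fingers close. It gives the time, the measured TCP pose, the force, the opening and the grip force at its end, in the units of the state.
- sensors.get_obs(): the state, without advancing time (a new reading comes with each control period).
- imaging.read_camera(name): name is "side" or "top"; returns the picture (400x640x3 uint8, red, green, blue); there is no depth.
- imaging.camera_params(name): a dict with "mtx" (3x3 intrinsics, pixels), "extrinsics" (4x4, takes a point from world to camera coordinates). Camera axes: x right, y down, z forward; pixel columns grow to the right and rows downward; lengths in mm; the calibration is good to about 2 mm. A picture is of the moment at which its call begins. camera_params takes no time and is no camera call.
- sign_off(): hands the job in; it is judged then, once.
Trained networks look in the newest picture that a camera, given by its name, has taken for a name from the list of things; names that differ only in an ending like _2 or _b are one class to them, and where a whole thing is asked for, a point or a joint stands for the part that bears it (a point fixed in the world has none). Each returns a list of dicts, best first, with "confidence" (0 to 1); they miss things now and then, are a little off and sometimes report something else, mostly with a low value. They report only what shows in the picture. A call takes as long as a camera call.
- imaging.find_in(query, camera): "centre" ([row, column] in pixels, amid what is visible of it).
- imaging.cut_out(query, camera): "region" (400x640 bool, what is visible of it) and "centre" ([row, column] in pixels, amid what is visible of it).
- imaging.tip_of(query, camera): "centre" ([row, column] in pixels: a listed point, or the origin of a listed thing).
The state is a dict: "clock": time; "q": joint angles; "joint_velocities": joint speeds; "tau": joint torques, N m; "tcp_pos": TCP position; "tool_rot": TCP orientation; "force": force on the tool from outside, world axes, zero at the start; "torque": the same for the moment, N m; "grip_width": finger opening in mm; "gripper_force": force on a finger pad.
Only numpy, scipy, OpenCV 4.12 (cv2) and the standard library are available. Lean on these libraries where they do the work, as an engineer would, in place of code of your own. Each camera call takes 0.05 s, during which the arm holds its last target. There are 200 camera calls.

## Working session

There is one attempt and no reset: what is moved stays moved. The work goes in short steps, Python scripts to look and compute and a tool call to move; the robot and the scene stay as the last step left them, time stands still between calls to the robot, and variables do not carry over. Pictures are saved under pics/ and viewed, at most 10 in all, crops included, and the job is handed in when it is done.

Besides the shell and the picture viewer there is one more tool, called after "Request:" by a JSON object that holds its "fn" and its "kwargs". jog_arm: Moves the arm, as the interface text tells. Its arguments: {"type":"object","properties":{"rows":{"type":"array","items":{"type":"array","items":{"type":"number"}}},"squeeze":{"type":"number"}},"required":["rows"]}

```bash
mkdir -p pics; cat > h.py <<'E'
import numpy as np, cv2
from bench import sensors, imaging, sign_off, env
P={c:imaging.camera_params(c) for c in("side","top")}
def proj(c,X):
    p=P[c]; v=np.array(p["extrinsics"])@np.r_[X,1]; u=np.array(p["mtx"])@v[:3]; return u[:2]/u[2] # col,row
def ray(c,rc):
    E=np.array(P[c]["extrinsics"]);K=np.array(P[c]["mtx"]);d=E[:3,:3].T@np.linalg.inv(K)@np.array([rc[1],rc[0],1.]);o=-E[:3,:3].T@E[:3,3]; return o,d/np.linalg.norm(d)
def onz(c,rc,z):
    o,d=ray(c,rc); return o+d*(z-o[2])/d[2]
def tri(r1,r2):
    A=[];b=[]
    A=np.zeros((3,3));b=np.zeros(3)
    for o,d in(r1,r2):
        M=np.eye(3)-np.outer(d,d);A+=M;b+=M@o
    X=np.linalg.solve(A,b); return X,[np.linalg.norm((np.eye(3)-np.outer(d,d))@(X-o)) for o,d in(r1,r2)][0]
def shot(c,name,box=None,s=1):
    im=imaging.read_camera(c)
    if box: r0,r1,c0,c1=box; im=im[r0:r1,c0:c1]
    im=cv2.resize(im,None,fx=s,fy=s,interpolation=cv2.INTER_CUBIC); cv2.imwrite("pics/"+name,im[...,::-1])
E
python3 - <<'E'
from h import *
np.set_printoptions(precision=1,suppress=True)
shot("side","s0.png");shot("top","t0.png")
for c in P: print(c,ray(c,(200,320)),P[c]["mtx"])
for n in ["front_slot","back_slot","drain_block","plate_a","plate_b","stand","neck_ref","tip_ref","collar_ref"]+["plate_%s_hole%d"%(a,i) for a in "ab" for i in (1,2,3,4,5)]:
    r={}
    for c in P:
        l=imaging.tip_of(n,c); r[c]=l[0] if l else None
    s=[(np.array(r[c]["centre"]),round(r[c]["confidence"],2)) if r[c] else None for c in P]
    print(n,s,tri(ray("side",r["side"]["centre"]),ray("top",r["top"]["centre"])) if all(r.values()) else "")
E
```

```text
side (array([ 203.7, -814.9,  607.7]), array([ 0.3,  0.8, -0.4])) [[461.8   0.  315.6]
 [  0.  461.8 195.1]
 [  0.    0.    1. ]]
top (array([ 429.4,   80.6, 1199.2]), array([ 0.1,  0. , -1. ])) [[403.4   0.  318.4]
 [  0.  403.4 202.4]
 [  0.    0.    1. ]]
front_slot [(array([214.2, 270.8]), 0.92), (array([229. , 258.8]), 0.64)] (array([467.2, 266.6,  11.6]), np.float64(2.9466832722944343))
back_slot [(array([208.6, 301.3]), 0.61), (array([200.7, 260. ]), 0.96)] (array([552.1, 263.4,  14.3]), np.float64(1.4675935856516231))
drain_block [(array([214.6, 288.4]), 0.96), (array([215.8, 258.7]), 0.58)] (array([511.9, 267.8,   0.7]), np.float64(2.198979184039549))
plate_a [(array([214.7, 270.9]), 0.91), (array([233.1, 257.6]), 0.64)] (array([461.4, 268.7,   9.8]), np.float64(3.404432290857649))
plate_b [(array([214.7, 270.9]), 0.91), (array([233.1, 257.6]), 0.64)] (array([461.4, 268.7,   9.8]), np.float64(3.404432290857649))
stand [(array([270.9, 384.1]), 0.75), (array([176.7, 372.6]), 0.92)] (array([628. , -72.4,   8.6]), np.float64(2.7520780559667015))
neck_ref [(array([196.8, 359.9]),
[... 978 characters left out ...]
689))
plate_b_hole1 [(array([171.9, 305.9]), 0.97), (array([195.8, 258.8]), 0.83)] (array([557.6, 247.8, 129.6]), np.float64(3.063204264368781))
plate_b_hole2 [(array([171.9, 305.9]), 0.97), (array([195.8, 258.8]), 0.83)] (array([557.6, 247.8, 129.6]), np.float64(3.063204264368781))
plate_b_hole3 [(array([171.9, 305.9]), 0.97), (array([195.8, 258.8]), 0.83)] (array([557.6, 247.8, 129.6]), np.float64(3.063204264368781))
plate_b_hole4 [(array([171.9, 305.9]), 0.97), (array([195.8, 258.8]), 0.83)] (array([557.6, 247.8, 129.6]), np.float64(3.063204264368781))
plate_b_hole5 [(array([171.9, 305.9]), 0.97), (array([195.8, 258.8]), 0.83)] (array([557.6, 247.8, 129.6]), np.float64(3.063204264368781))
```

View pics/s0.png

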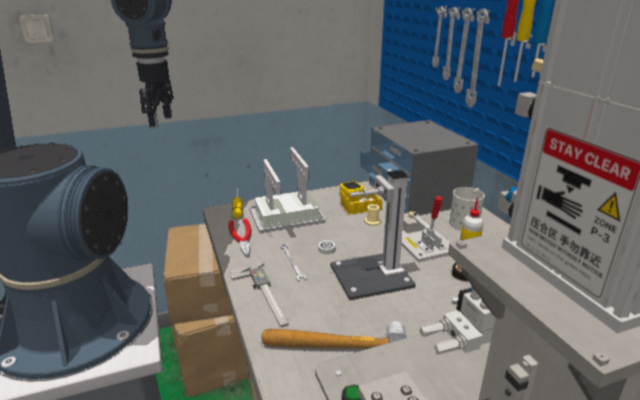

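View pics/t0.png

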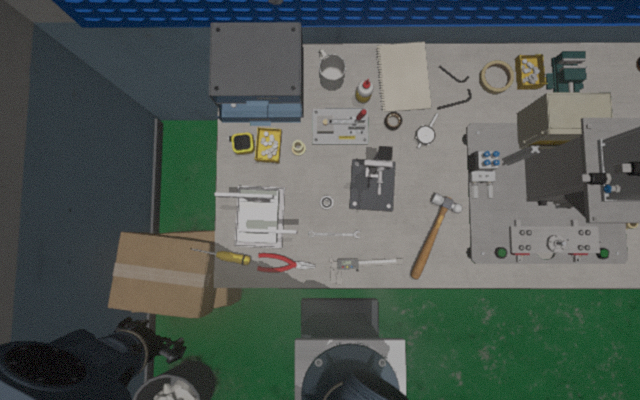

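The front plate's strip runs right from the block (top view, cols 248–298, row ~231), so it is plate_a. The back plate runs left (cols 214–270, row 195), so it is plate_b. By area, plate_a's centre of mass is at y ≈ -20.0, so the level hole is hole 2. The stand is at about (row 185, col 372).

```bash
python3 - <<'E'
from h import *
np.set_printoptions(precision=2,suppress=True)
t=imaging.read_camera("top");s=imaging.read_camera("side")
f=lambda im,b:cv2.resize(im[b[0]:b[1],b[2]:b[3]],(400,300),interpolation=cv2.INTER_CUBIC)
m=np.vstack([np.hstack([f(t,(140,215,330,430)),f(t,(180,255,205,305))]),np.hstack([f(s,(165,240,330,430)),f(s,(145,235,240,360))])])
cv2.imwrite("pics/m.png",m[...,::-1])
for n in("stand","drain_block","plate_a"):
    for d in imaging.cut_out(n,"top")[:2]:
        pts=np.argwhere(d["region"]); 
        r=cv2.minAreaRect(pts[:,::-1].astype(np.float32)); print(n,d["confidence"],d["centre"],len(pts),r)
print(sensors.get_obs())
E
```

```text
stand 0.74 [180.0, 376.7] 2431 ((372.3465576171875, 177.89495849609375), (44.09391403198242, 65.33694458007812), 2.7927021980285645)
drain_block 0.91 [216.2, 259.5] 2466 ((259.270751953125, 216.27264404296875), (48.258758544921875, 61.24648666381836), 2.4895527362823486)
plate_a 0.81 [196.5, 253.0] 306 ((244.4159393310547, 196.76109313964844), (57.07330322265625, 7.849242210388184), 3.814074993133545)
plate_a 0.58 [228.9, 264.7] 216 ((266.9996643066406, 231.00942993164062), (58.109580993652344, 4.129136562347412), 2.1610796451568604)
{'clock': 2.25, 'q': array([ 1.11,  0.21, -0.03,  1.32,  0.  ,  1.57]), 'joint_velocities': array([-0., -0., -0., -0., -0.,  0.]), 'tau': array([ -0.  , -68.6 ,  48.73,   0.  ,  -0.  ,   0.  ]), 'tcp_pos': array([222.78, 447.61, 303.92]), 'tool_rot': array([-0.  ,  0.23,  0.97,  0.  ]), 'force': array([ 0.22, -0.51, -0.4 ]), 'torque': array([ 0.03,  0.02, -0.04]), 'gripper_force': 0.0, 'grip_width': 85.64869517094914}
```

View pics/m.png

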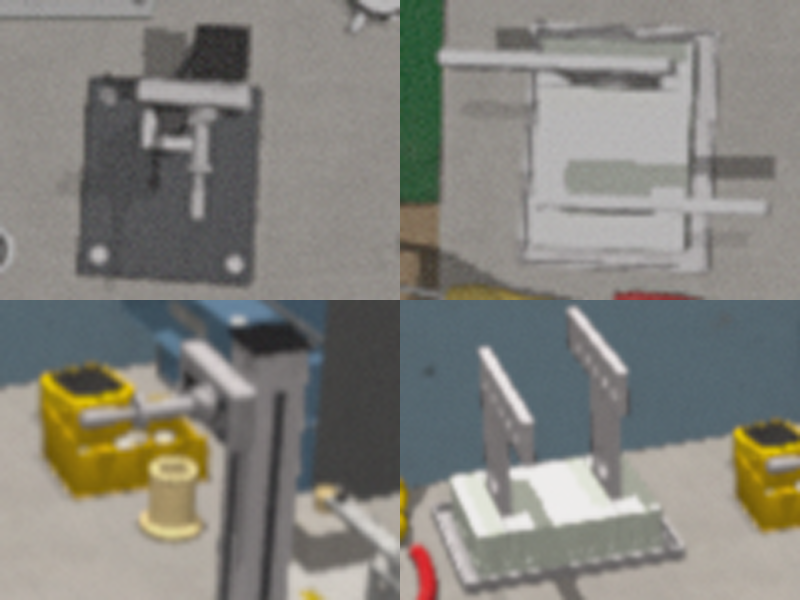

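The top crop shows the front strip from col 238 to 296 at row 231, turned slightly. The peg's tip is at about (row 194.5, col 379.2) in the top view and (row 193.8, col 351.3) in the side view.

```bash
python3 - <<'E'
from h import *
np.set_printoptions(precision=2,suppress=True)
a=np.radians(2.16);c=np.array([231.,267.]);d=29*np.array([np.sin(a),np.cos(a)])
L,R=onz("top",c-d,162),onz("top",c+d,162);print("strip L,R",L,R,np.degrees(np.arctan2(L[0]-R[0],L[1]-R[1])))
print("front slot tri",[onz("top",(229,258.8),14)])
# block top & base edges yaw
def yaw(n,cen,ang,l,z):
    a=np.radians(ang);d=l*np.array([np.sin(a),np.cos(a)]);p,q=onz("top",np.array(cen)-d,z),onz("top",np.array(cen)+d,z);print(n,(p+q)/2,"y-axis leans +x by",np.degrees(np.arctan2(p[0]-q[0],p[1]-q[1])))
yaw("stand",(178,372),2.79,22,10);yaw("block",(216.3,259.3),2.49,30,20)
print("pegtip top",onz("top",(194.5,379.2),205),"collar",onz("top",(172,380.2),205))
print("tri",tri(ray("top",(194.5,379.2)),ray("side",(193.8,351.3))))
for X in((546,-62,205),(546,-75,205)):print(proj("side",X))
E
```

```text
strip L,R [462.69 295.87 162.  ] [456.89 146.78 162.  ] 2.2294307659377557
front slot tri [array([470.02, 265.51,  14.  ])]
stand [621.3  -69.22  10.  ] y-axis leans +x by 2.96725596615569
block [506.99 263.7   20.  ] y-axis leans +x by 2.5840140393931184
pegtip top [548.43 -61.92 205.  ] collar [604.9  -65.32 205.  ]
tri (array([549.48, -62.13, 207.06]), np.float64(1.3644045972315326))
[348.96 195.08]
[351.64 197.79]
```

Request:
{"fn": "jog_arm", "kwargs": {"rows": [[0, 0, -1, 0.13, -0.126, 0, 0], [0, 0, -1, 0.132, -0.126, 0, 0], [0, 0, -1, 0.132, -0.126, 0, 0], [0, 0, -1, 0.132, -0.126, 0, 0], [0, 0, -1, 0.132, -0.126, 0, 0], [0, 0, -1, 0.132, -0.126, 0, 0], [0, 0, -1, 0.132, -0.126, 0, 0], [0, 0, -1, 0.132, -0.126, 0, 0], [0, 0, -1, 0.132, -0.126, 0, 0], [0, 0, -1, 0.132, -0.126, 0, 0], [0, 0, -1, 0.132, -0.126, 0, 0], [0, 0, -1, 0.132, -0.126, 0, 0]], "squeeze": 60}}

```text
clock: 3.25
tcp_pos: [460.9, 219.7, 304.0]
tool_rot: [0.0, 0.687, 0.727, 0.0]
force: [0.2, 0.7, 0.2]
grip_width: 85.7
gripper_force: 0.0
```

Request:
{"fn": "jog_arm", "kwargs": {"rows": [[0, 0, -0.6, 0, 0, -0.1, 0.2], [0, 0, -0.53, 0, 0.01, -0.1, 0.4], [0, 0, 0, 0, 0, -0.1, 0.5], [0, 0, 0, 0, 0, -0.1, 0.5], [0, 0, 0, 0, 0, -0.1, 0.5], [0, 0, 0, 0, 0, -0.1, 0.5], [0, 0, 0, 0, 0, -0.067, 0.5], [0, 0, 0, 0, 0, 0, 0.5]]}}

```text
clock: 3.92
tcp_pos: [459.3, 221.9, 202.0]
tool_rot: [-0.0, 0.72, 0.694, -0.001]
force: [-0.2, 0.1, -1.3]
grip_width: 42.4
gripper_force: 0.0
```

```bash
python3 - <<'E'
from h import *
t=imaging.read_camera("top");s=imaging.read_camera("side")
f=lambda im,b:cv2.resize(im[b[0]:b[1],b[2]:b[3]],(400,300),interpolation=cv2.INTER_CUBIC)
cv2.imwrite("pics/m2.png",np.hstack([f(t,(180,255,205,305)),f(s,(140,215,240,340))])[...,::-1])
E
```

```text
(no output)
```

View pics/m2.png

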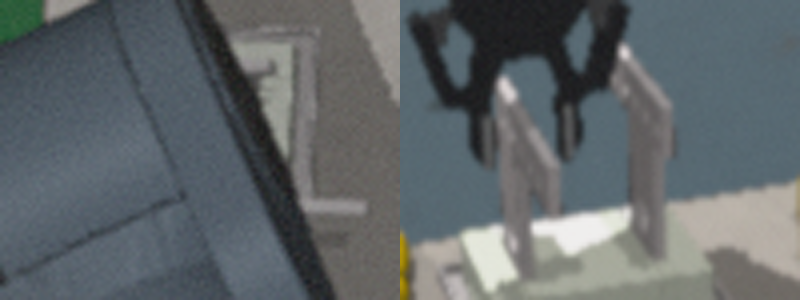

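The side crop shows the strip midway between the two fingers (crop cols 485 and 568, strip at about 528). Now closing gently.

Request:
{"fn": "jog_arm", "kwargs": {"rows": [[0, 0, 0, 0, 0, 0, 0.75], [0, 0, 0, 0, 0, 0, 0.8], [0, 0, 0, 0, 0, 0, 0.84], [0, 0, 0, 0, 0, 0, 0.86]], "squeeze": 20}}

```text
clock: 4.35
tcp_pos: [460.3, 222.4, 204.3]
tool_rot: [0.0, 0.72, 0.694, 0.0]
force: [0.7, 0.3, -1.2]
grip_width: 11.8
gripper_force: 0.0
```

Request:
{"fn": "jog_arm", "kwargs": {"rows": [[0, 0, 0, 0, 0, 0, 0.88], [0, 0, 0, 0, 0, 0, 0.89]]}}

```text
clock: 4.52
tcp_pos: [460.1, 222.3, 204.0]
tool_rot: [0.0, 0.72, 0.694, 0.0]
force: [-0.1, 0.3, -0.1]
grip_width: 9.1
gripper_force: 0.0
```

Request:
{"fn": "jog_arm", "kwargs": {"rows": [[0, 0, 0, 0, 0, 0, 0.9], [0, 0, 0, 0, 0, 0, 0.91]]}}

```text
clock: 4.68
tcp_pos: [460.0, 222.3, 203.9]
tool_rot: [-0.0, 0.72, 0.694, -0.0]
force: [-0.2, -0.9, 1.8]
grip_width: 7.6
gripper_force: 8.7
```

Request:
{"fn": "jog_arm", "kwargs": {"rows": [[0, 0, 0, 0, 0, 0, 1], [0, 0, 0, 0, 0, 0, 1], [0, 0, 0, 0, 0, 0, 1], [0, 0, 0, 0, 0, 0, 1]], "squeeze": 70}}

```text
clock: 5.02
tcp_pos: [460.1, 222.3, 204.0]
tool_rot: [0.0, 0.72, 0.694, 0.0]
force: [-1.2, -2.2, 5.6]
grip_width: 7.1
gripper_force: 68.6
```

Request:
{"fn": "jog_arm", "kwargs": {"rows": [[0, 0, 0, 0, 0, 0.03, 1], [0, 0, 0, 0, 0, 0.05, 1], [0, 0, 0, 0, 0, 0.05, 1], [0, 0, 0, 0, 0, 0.07, 1], [0, 0, 0, 0, 0, 0.1, 1], [0, 0, 0, 0, 0, 0.1, 1], [0, 0, 0, 0, 0, 0.1, 1], [0, 0, 0, 0, 0, 0.1, 1], [0, 0, 0, 0, 0, 0.1, 1]]}}

```text
clock: 5.77
tcp_pos: [460.0, 222.3, 310.3]
tool_rot: [0.0, 0.72, 0.694, 0.0]
force: [-0.2, 0.2, -3.0]
grip_width: 7.1
gripper_force: 68.2
```

Request:
{"fn": "jog_arm", "kwargs": {"rows": [[0, 0, 0, 0.01, -0.08, 0, 1], [0, 0, 0, 0.02, -0.14, 0, 1], [0, 0, 0, 0.025, -0.18, 0, 1], [0, 0, 0, 0.025, -0.18, 0, 1], [0, 0, 0, 0.025, -0.18, 0, 1], [0, 0, 0, 0.025, -0.18, 0, 1], [0, 0, 0, 0.025, -0.18, 0, 1], [0, 0, 0, 0.025, -0.18, -0.02, 1], [0, 0, -0.14, 0.025, -0.18, -0.02, 1], [0, 0, 0, 0.025, -0.18, -0.02, 1], [0, 0, 0, 0.02, -0.13, -0.02, 1], [0, 0, 0, 0.01, -0.07, -0.01, 1]]}}

```text
clock: 6.77
tcp_pos: [498.7, -59.3, 294.7]
tool_rot: [-0.0, 0.725, 0.689, -0.0]
force: [0.1, 0.1, -2.3]
grip_width: 6.9
gripper_force: 68.3
```

Request:
{"fn": "jog_arm", "kwargs": {"rows": [[0, 0, 0, 0, 0, 0, 1], [0, 0, 0, 0, 0, 0, 1]]}}

```text
clock: 6.93
tcp_pos: [498.8, -56.9, 295.2]
tool_rot: [-0.0, 0.725, 0.689, -0.0]
force: [0.0, 0.6, -4.2]
grip_width: 6.9
gripper_force: 68.3
```

```bash
python3 - <<'E'
from h import *
t=imaging.read_camera("top");s=imaging.read_camera("side")
f=lambda im,b:cv2.resize(im[b[0]:b[1],b[2]:b[3]],(400,300),interpolation=cv2.INTER_CUBIC)
cv2.imwrite("pics/m3.png",np.hstack([f(t,(140,215,330,430)),f(s,(140,230,310,430))])[...,::-1])
E
```

```text
(no output)
```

View pics/m3.png

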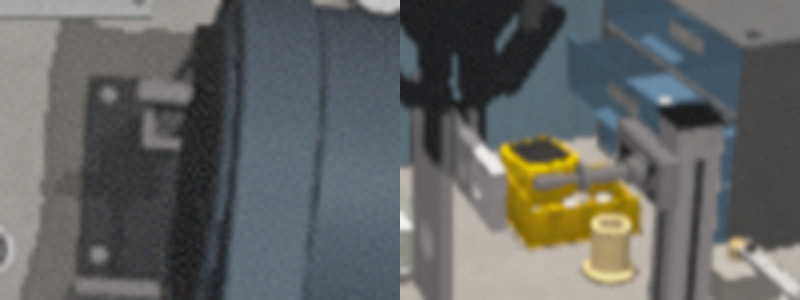

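The side crop shows the plate upright. Its strip (crop cols 455–505) is level with the peg, whose tip is at crop (540,182). The leg is to the left. Next is probing: the peg goes under the strip, to the right of the leg.

Request:
{"fn": "jog_arm", "kwargs": {"rows": [[0, 0, 0, 0.05, -0.003, 0, 1], [0, 0, 0, 0.06, -0.003, 0, 1], [0, 0, 0, 0.06, -0.003, 0, 1], [0, 0, 0, 0.06, -0.003, 0, 1], [0, 0, 0, 0.06, -0.003, 0, 1], [0, 0, 0, 0.06, -0.003, 0, 1], [0, 0, 0, 0.06, -0.003, 0, 1], [0, 0, 0, 0, 0, 0, 1], [0, 0, 0, 0, 0, 0, 1]]}}

```text
clock: 7.78
tcp_pos: [561.2, -59.6, 294.9]
tool_rot: [-0.0, 0.724, 0.69, -0.0]
force: [-0.4, 0.7, -3.1]
grip_width: 7.0
gripper_force: 68.6
```

Request:
{"fn": "jog_arm", "kwargs": {"rows": [[0, 0, 0, 0, -0.02, 0, 1], [0, 0, 0, 0, -0.02, 0, 1], [0, 0, 0, 0, -0.01, 0, 1], [0, 0, 0, 0, 0, 0, 1]]}}

```text
clock: 8.12
tcp_pos: [560.4, -67.8, 295.5]
tool_rot: [0.0, 0.724, 0.689, 0.0]
force: [-0.5, 0.2, -2.9]
grip_width: 6.9
gripper_force: 68.6
```

Request:
{"fn": "jog_arm", "kwargs": {"rows": [[0, 0, 0, 0, -0.007, 0, 1], [0, 0, 0, 0, 0, 0, 1]]}}

```text
clock: 8.28
tcp_pos: [560.5, -68.6, 295.5]
tool_rot: [0.0, 0.724, 0.689, 0.0]
force: [0.5, -0.6, -2.7]
grip_width: 6.9
gripper_force: 68.6
```

Request:
{"fn": "jog_arm", "kwargs": {"rows": [[0, 0, 0, 0, -0.007, 0, 1], [0, 0, 0, 0, 0, 0, 1]]}}

```text
clock: 8.45
tcp_pos: [560.5, -69.5, 295.4]
tool_rot: [0.0, 0.724, 0.69, 0.0]
force: [0.8, -0.7, -2.8]
grip_width: 7.0
gripper_force: 68.6
```

Request:
{"fn": "jog_arm", "kwargs": {"rows": [[0, 0, 0, 0, -0.007, 0, 1], [0, 0, 0, 0, 0, 0, 1]]}}

```text
clock: 8.62
tcp_pos: [560.6, -70.6, 295.4]
tool_rot: [0.0, 0.724, 0.69, -0.0]
force: [0.7, 0.5, -3.4]
grip_width: 7.2
gripper_force: 68.6
```

Request:
{"fn": "jog_arm", "kwargs": {"rows": [[0, 0, 0, 0, -0.007, 0, 1], [0, 0, 0, 0, 0, 0, 1]]}}

```text
clock: 8.78
tcp_pos: [560.6, -71.6, 295.3]
tool_rot: [-0.0, 0.724, 0.69, -0.0]
force: [0.6, 0.1, -3.2]
grip_width: 7.1
gripper_force: 68.6
```

Request:
{"fn": "jog_arm", "kwargs": {"rows": [[0, 0, 0, 0, -0.007, 0, 1], [0, 0, 0, 0, 0, 0, 1]]}}

```text
clock: 8.95
tcp_pos: [560.6, -72.2, 295.3]
tool_rot: [-0.001, 0.724, 0.69, 0.0]
force: [0.4, 3.9, -3.7]
grip_width: 7.3
gripper_force: 68.5
```

Request:
{"fn": "jog_arm", "kwargs": {"rows": [[0, 0, 0, 0, -0.007, 0, 1], [0, 0, 0, 0, 0, 0, 1]]}}

```text
clock: 9.12
tcp_pos: [560.6, -72.6, 295.2]
tool_rot: [-0.001, 0.724, 0.69, 0.001]
force: [-0.4, 9.4, -3.3]
grip_width: 6.8
gripper_force: 68.5
```

Request:
{"fn": "jog_arm", "kwargs": {"rows": [[0, 0, 0, 0, 0.025, 0, 1], [0, 0, 0, 0, 0, -0.02, 1], [0, 0, 0, 0, 0, -0.018, 1], [0, 0, 0, 0, 0, 0, 1]]}}

```text
clock: 9.45
tcp_pos: [560.3, -70.0, 288.9]
tool_rot: [-0.0, 0.724, 0.69, -0.0]
force: [0.5, 0.0, -3.3]
grip_width: 7.3
gripper_force: 68.5
```

Request:
{"fn": "jog_arm", "kwargs": {"rows": [[0, 0, 0, 0, 0, -0.007, 1], [0, 0, 0, 0, 0, 0, 1]]}}

```text
clock: 9.62
tcp_pos: [560.5, -70.0, 288.4]
tool_rot: [-0.0, 0.724, 0.69, -0.0]
force: [-0.9, 0.1, -3.1]
grip_width: 7.0
gripper_force: 68.5
```

Request:
{"fn": "jog_arm", "kwargs": {"rows": [[0, 0, 0, 0, 0, -0.007, 1], [0, 0, 0, 0, 0, 0, 1]]}}

```text
clock: 9.78
tcp_pos: [560.6, -70.0, 287.4]
tool_rot: [0.0, 0.724, 0.69, -0.0]
force: [0.1, 0.3, -3.0]
grip_width: 6.9
gripper_force: 68.5
```

Request:
{"fn": "jog_arm", "kwargs": {"rows": [[0, 0, 0, 0, 0, -0.007, 1], [0, 0, 0, 0, 0, 0, 1]]}}

```text
clock: 9.95
tcp_pos: [560.6, -70.0, 286.9]
tool_rot: [0.0, 0.724, 0.69, 0.0]
force: [-2.1, -0.1, 2.4]
grip_width: 7.1
gripper_force: 69.7
```

Request:
{"fn": "jog_arm", "kwargs": {"rows": [[0, 0, 0, 0, 0, 0.02, 1], [0, 0, 0, -0.06, 0.003, 0, 1], [0, 0, 0, -0.07, 0.003, 0, 1], [0, 0, 0, -0.07, 0.003, 0, 1], [0, 0, 0, -0.066, 0.003, 0, 1], [0, 0, 0, 0, 0, 0, 1], [0, 0, 0, 0, -0.05, -0.07, 1], [0, 0, 0, 0, -0.05, -0.07, 1], [0, 0, 0, 0, 0, 0, 1], [0, 0, 0, 0, 0, 0, 1]]}}

```text
clock: 10.78
tcp_pos: [520.5, -83.4, 267.8]
tool_rot: [-0.001, 0.725, 0.689, -0.0]
force: [0.5, 0.7, -3.6]
grip_width: 6.9
gripper_force: 68.8
```

Request:
{"fn": "jog_arm", "kwargs": {"rows": [[0, 0, 0, 0, -0.004, -0.006, 1], [0, 0, 0, 0.05, -0.0025, 0, 1], [0, 0, 0, 0.05, -0.0025, 0, 1], [0, 0, 0, 0.03, -0.0015, 0, 1], [0, 0, 0, 0, 0, 0, 1], [0, 0, 0, 0, 0, 0, 1]]}}

```text
clock: 11.28
tcp_pos: [540.5, -84.5, 267.5]
tool_rot: [-0.0, 0.724, 0.69, -0.0]
force: [0.3, 0.4, -3.2]
grip_width: 7.1
gripper_force: 68.8
```

Request:
{"fn": "jog_arm", "kwargs": {"rows": [[0, 0, 0, 0.014, -0.0007, 0, 1], [0, 0, 0, 0, 0, 0, 1]]}}

```text
clock: 11.45
tcp_pos: [542.4, -84.7, 267.6]
tool_rot: [-0.0, 0.724, 0.69, 0.0]
force: [-0.1, -0.0, -3.0]
grip_width: 7.1
gripper_force: 68.8
```

Request:
{"fn": "jog_arm", "kwargs": {"rows": [[0, 0, 0, 0.014, -0.0007, 0, 1], [0, 0, 0, 0, 0, 0, 1]]}}

```text
clock: 11.62
tcp_pos: [544.6, -84.9, 267.6]
tool_rot: [0.0, 0.724, 0.69, 0.0]
force: [-0.2, -0.6, -3.9]
grip_width: 7.2
gripper_force: 68.8
```

Request:
{"fn": "jog_arm", "kwargs": {"rows": [[0, 0, 0, 0, -0.0025, -0.0045, 1], [0, 0, 0, 0.01, -0.0005, 0, 1], [0, 0, 0, 0, 0, 0, 1]]}}

```text
clock: 11.87
tcp_pos: [546.0, -85.4, 266.9]
tool_rot: [0.0, 0.724, 0.69, 0.0]
force: [-0.5, -0.4, -3.9]
grip_width: 7.1
gripper_force: 68.8
```

Request:
{"fn": "jog_arm", "kwargs": {"rows": [[0, 0, 0, 0.01, -0.0005, 0, 1], [0, 0, 0, 0, 0, 0, 1]]}}

```text
clock: 12.03
tcp_pos: [547.6, -85.4, 266.9]
tool_rot: [0.0, 0.724, 0.69, 0.0]
force: [0.5, 0.2, -3.4]
grip_width: 6.4
gripper_force: 68.8
```

Request:
{"fn": "jog_arm", "kwargs": {"rows": [[0, 0, 0, 0.01, -0.0005, 0, 1], [0, 0, 0, 0, 0, 0, 1]]}}

```text
clock: 12.2
tcp_pos: [549.1, -85.5, 266.9]
tool_rot: [0.0, 0.724, 0.69, 0.0]
force: [-0.5, 0.6, -2.6]
grip_width: 7.3
gripper_force: 68.8
```

Request:
{"fn": "jog_arm", "kwargs": {"rows": [[0, 0, 0, 0.01, -0.0005, 0, 1], [0, 0, 0, 0, 0, 0, 1]]}}

```text
clock: 12.37
tcp_pos: [550.6, -85.6, 266.9]
tool_rot: [0.0, 0.724, 0.69, 0.0]
force: [0.3, -0.4, -3.0]
grip_width: 7.3
gripper_force: 68.8
```

Request:
{"fn": "jog_arm", "kwargs": {"rows": [[0, 0, 0, 0.01, -0.0005, 0, 1], [0, 0, 0, 0, 0, 0, 1]]}}

```text
clock: 12.53
tcp_pos: [552.1, -85.6, 266.9]
tool_rot: [0.0, 0.724, 0.69, 0.0]
force: [0.8, 0.2, -2.8]
grip_width: 7.2
gripper_force: 68.8
```

Request:
{"fn": "jog_arm", "kwargs": {"rows": [[0, 0, 0, 0.01, -0.0005, 0, 1], [0, 0, 0, 0, 0, 0, 1]]}}

```text
clock: 12.7
tcp_pos: [553.6, -85.7, 266.9]
tool_rot: [0.0, 0.724, 0.69, 0.0]
force: [-0.5, 0.0, -2.9]
grip_width: 7.2
gripper_force: 68.8
```

Request:
{"fn": "jog_arm", "kwargs": {"rows": [[0, 0, 0, 0.01, -0.0005, 0, 1], [0, 0, 0, 0, 0, 0, 1]]}}

```text
clock: 12.87
tcp_pos: [555.1, -85.8, 266.9]
tool_rot: [0.0, 0.724, 0.69, 0.0]
force: [-0.8, -0.2, -3.8]
grip_width: 6.8
gripper_force: 68.8
```

Request:
{"fn": "jog_arm", "kwargs": {"rows": [[0, 0, 0, 0.01, -0.0005, 0, 1], [0, 0, 0, 0, 0, 0, 1]]}}

```text
clock: 13.03
tcp_pos: [556.6, -85.9, 266.9]
tool_rot: [0.0, 0.724, 0.69, 0.0]
force: [0.3, -0.6, -3.7]
grip_width: 6.9
gripper_force: 68.8
```

Request:
{"fn": "jog_arm", "kwargs": {"rows": [[0, 0, 0, 0.01, -0.0005, 0, 1], [0, 0, 0, 0.01, -0.0005, 0, 1], [0, 0, 0, 0, 0, 0, 1]]}}

```text
clock: 13.28
tcp_pos: [559.6, -86.0, 266.9]
tool_rot: [0.0, 0.724, 0.69, 0.0]
force: [1.1, 0.9, -3.1]
grip_width: 6.8
gripper_force: 68.8
```

Request:
{"fn": "jog_arm", "kwargs": {"rows": [[0, 0, 0, 0.01, -0.0005, 0, 1], [0, 0, 0, 0.01, -0.0005, 0, 1], [0, 0, 0, 0, 0, 0, 1]]}}

```text
clock: 13.53
tcp_pos: [562.6, -86.2, 266.9]
tool_rot: [0.0, 0.724, 0.69, 0.0]
force: [0.5, -0.6, -3.7]
grip_width: 7.1
gripper_force: 68.8
```

Request:
{"fn": "jog_arm", "kwargs": {"rows": [[0, 0, 0, 0.01, -0.0005, 0, 1], [0, 0, 0, 0.01, -0.0005, 0, 1], [0, 0, 0, 0, 0, 0, 1]]}}

```text
clock: 13.78
tcp_pos: [565.6, -86.3, 266.9]
tool_rot: [0.0, 0.724, 0.69, 0.0]
force: [-0.0, 0.2, -3.9]
grip_width: 6.6
gripper_force: 68.8
```

Request:
{"fn": "jog_arm", "kwargs": {"rows": [[0, 0, 0, 0.01, -0.0005, 0, 1], [0, 0, 0, 0, 0, 0, 1]]}}

```text
clock: 13.95
tcp_pos: [567.1, -86.4, 266.9]
tool_rot: [0.0, 0.724, 0.69, 0.0]
force: [-0.1, -0.4, -3.4]
grip_width: 6.8
gripper_force: 68.8
```

Request:
{"fn": "jog_arm", "kwargs": {"rows": [[0, 0, 0, 0.01, -0.0005, 0, 1], [0, 0, 0, 0, 0, 0, 1]]}}

```text
clock: 14.12
tcp_pos: [568.6, -86.5, 266.9]
tool_rot: [0.0, 0.724, 0.69, 0.0]
force: [-0.0, -0.2, -3.2]
grip_width: 7.1
gripper_force: 68.8
```

Request:
{"fn": "jog_arm", "kwargs": {"rows": [[0, 0, 0, 0.01, -0.0005, 0, 1], [0, 0, 0, 0, 0, 0, 1]]}}

```text
clock: 14.28
tcp_pos: [570.1, -86.5, 266.9]
tool_rot: [0.0, 0.724, 0.69, 0.0]
force: [0.0, -0.1, -3.2]
grip_width: 6.9
gripper_force: 68.8
```

Request:
{"fn": "jog_arm", "kwargs": {"rows": [[0, 0, 0, 0.007, -0.0005, 0, 1], [0, 0, 0, 0, 0, 0, 1]]}}

```text
clock: 14.45
tcp_pos: [571.0, -86.6, 266.9]
tool_rot: [0.0, 0.724, 0.69, 0.0]
force: [-0.1, 0.7, -3.1]
grip_width: 6.8
gripper_force: 68.8
```

Request:
{"fn": "jog_arm", "kwargs": {"rows": [[0, 0, 0, 0.007, -0.0005, 0, 1], [0, 0, 0, 0, 0, 0, 1]]}}

```text
clock: 14.62
tcp_pos: [571.6, -86.7, 266.8]
tool_rot: [-0.0, 0.724, 0.69, -0.0]
force: [-4.4, 0.5, -2.8]
grip_width: 7.2
gripper_force: 69.1
```

Light contact at x ≈ 571, consistent with the collar. I'll back off 1.5 mm and lower into the neck.

Request:
{"fn": "jog_arm", "kwargs": {"rows": [[0, 0, 0, -0.0135, 0.0007, 0, 1], [0, 0, 0, 0, 0, -0.01, 1], [0, 0, 0, 0, 0, 0, 1]]}}

```text
clock: 14.87
tcp_pos: [569.9, -86.6, 265.3]
tool_rot: [0.0, 0.724, 0.69, 0.0]
force: [-1.1, 0.6, -3.6]
grip_width: 7.2
gripper_force: 68.9
```

Request:
{"fn": "jog_arm", "kwargs": {"rows": [[0, 0, 0, 0, 0, -0.005, 1], [0, 0, 0, 0, 0, 0, 1]]}}

```text
clock: 15.03
tcp_pos: [570.0, -86.6, 264.6]
tool_rot: [0.0, 0.724, 0.69, 0.0]
force: [0.1, -0.4, -2.9]
grip_width: 7.0
gripper_force: 68.9
```

Request:
{"fn": "jog_arm", "kwargs": {"rows": [[0, 0, 0, 0, 0, -0.004, 1], [0, 0, 0, 0, 0, 0, 1]]}}

```text
clock: 15.2
tcp_pos: [570.0, -86.5, 264.1]
tool_rot: [0.0, 0.724, 0.69, 0.0]
force: [0.0, -1.2, -0.4]
grip_width: 7.0
gripper_force: 69.2
```

The weight has transferred to the peg after a 2.8 mm drop, so the plate is in the neck. I'll release gently.

Request:
{"fn": "jog_arm", "kwargs": {"rows": [[0, 0, 0, 0, 0, 0, 1], [0, 0, 0, 0, 0, 0, 0.93], [0, 0, 0, 0, 0, 0, 0.91], [0, 0, 0, 0, 0, 0, 0.9], [0, 0, 0, 0, 0, 0, 0.89], [0, 0, 0, 0, 0, 0, 0.88]], "squeeze": 20}}

```text
clock: 15.7
tcp_pos: [570.0, -86.6, 264.2]
tool_rot: [0.0, 0.724, 0.69, 0.0]
force: [0.2, -0.1, -1.4]
grip_width: 10.1
gripper_force: 0.0
```

Request:
{"fn": "jog_arm", "kwargs": {"rows": [[0, 0, 0, 0, 0, 0, 0.86], [0, 0, 0, 0, 0, 0, 0.82], [0, 0, 0, 0, 0, 0, 0.78], [0, 0, 0, 0, 0, 0, 0.74], [0, 0, 0, 0, 0, 0, 0.7], [0, 0, 0, 0, 0, 0, 0.7]]}}

```text
clock: 16.2
tcp_pos: [569.9, -86.6, 264.1]
tool_rot: [0.0, 0.724, 0.69, 0.0]
force: [0.5, 0.4, -0.3]
grip_width: 25.5
gripper_force: 0.0
```

```bash
python3 - <<'E'
from h import *
shot("side","r.png",(140,230,310,430),5)
E
```

```text
(no output)
```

View pics/r.png

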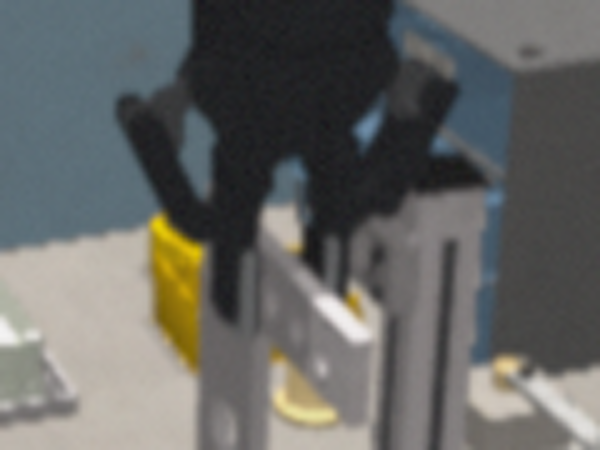

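The plate hangs on the peg, level, with both fingers open beside the strip (near finger at crop (235,280), far finger at (325,250)). I'll lift straight up.

Request:
{"fn": "jog_arm", "kwargs": {"rows": [[0, 0, 0, 0, 0, 0.03, 0.7], [0, 0, 0, 0, 0, 0.05, 0.7], [0, 0, 0, 0, 0, 0.07, 0.7], [0, 0, 0, 0, 0, 0.1, 0.7], [0, 0, 0, 0, 0, 0.1, 0.7], [0, 0, 0, 0, 0, 0.1, 0.7], [0, 0, 0, -0.1, 0, 0.1, 0.7], [0, 0, 0, -0.15, 0.1, 0.05, 0.7], [0, 0, 0, -0.2, 0.2, 0, 0.7], [0, 0, 0, -0.2, 0.2, 0, 0.7], [0, 0, 0, -0.2, 0.2, 0, 0.7], [0, 0, 0, -0.1, 0.1, 0, 0.7]]}}

```text
clock: 17.25
tcp_pos: [426.3, 33.7, 355.2]
tool_rot: [0.0, 0.724, 0.69, 0.001]
force: [-0.7, -0.2, 0.4]
grip_width: 25.7
gripper_force: 0.0
```

Request:
{"fn": "jog_arm", "kwargs": {"rows": [[0, 0, 0, 0, 0.2, 0, 0.7], [0, 0, 0, 0, 0.2, 0, 0.7], [0, 0, 0, 0, 0.2, 0, 0.7], [0, 0, 0, 0, 0.2, 0, 0.7], [0, 0, 0, 0, 0, 0, 0.7], [0, 0, 0, 0, 0, 0, 0.7], [0, 0, 0, 0, 0, 0, 0.7], [0, 0, 0, 0, 0, 0, 0.7], [0, 0, 0, 0, 0, 0, 0.7], [0, 0, 0, 0, 0, 0, 0.7], [0, 0, 0, 0, 0, 0, 0.7], [0, 0, 0, 0, 0, 0, 0.7]]}}

```text
clock: 18.25
tcp_pos: [429.1, 151.5, 354.1]
tool_rot: [0.0, 0.724, 0.689, 0.0]
force: [0.7, -0.4, -1.4]
grip_width: 25.9
gripper_force: 0.0
```

```bash
python3 - <<'E'
from h import *
t=imaging.read_camera("top");s=imaging.read_camera("side")
f=lambda im,b:cv2.resize(im[b[0]:b[1],b[2]:b[3]],(400,300),interpolation=cv2.INTER_CUBIC)
cv2.imwrite("pics/f.png",np.hstack([f(t,(140,215,330,430)),f(s,(150,240,310,430))])[...,::-1])
s2=imaging.read_camera("side");print(np.abs(s2[150:240,310:430].astype(int)-s[150:240,310:430]).mean())
E
```

```text
1.1216358024691357
```

View pics/f.png

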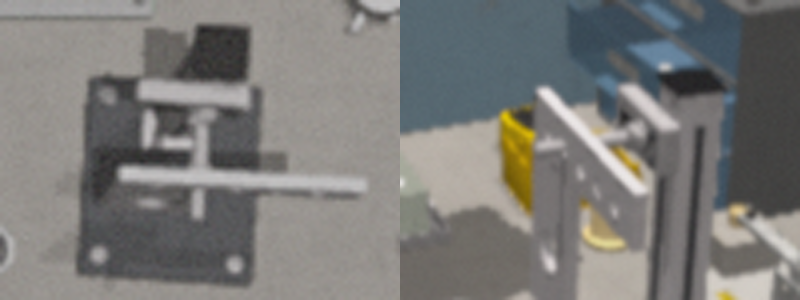

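The plate hangs level on hole 2 in the top view: the peg is at crop col 199 and the strip runs from 118 to 367, so the peg is about 49 mm from the left end. The gripper is clear.

```bash
python3 -c "
from h import *
print(sign_off())"
```

```text
the job is handed in; nothing more can be done
None
```

Plate_a from the front slot is hanging by hole 2 in the peg's neck. It looks level and still in the final pictures, the gripper is well clear of it, and the job was handed in at about 18 s of the 51 s limit.

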